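Secure the lamp hatch and hold the recessed reset with a stylus

TASK

The microscope's lamp has just been changed: push the black screw-knob on the lamp supply's hatch fully in and turn it clockwise about a quarter turn, to its stop, so that it stays in and the hatch is fastened. Then take the stylus out of its stand by its handle, reach it down through the round hole in the top of the lamp supply and press the recessed reset button fully down. Finish while holding: keep the stylus gripped and the button down when you end, and leave the jar, the slide box and the lens alone.

Things in the scene. Friction and masses are not known exactly. Their poses are not given: they have to be found in the camera images.
- supply: Lamp supply: fixed low box, grey below and white above, 150 (x) x 220 (y) x 70 mm high, front with a dial facing -x of its frame. Origin: centre of its underside. It turns about z from start to start. On its flat top, along its own y axis: the hatch plate with the screw-knob at (0, +60) mm and the round reset hole at (0, -60) mm; thin black vent slots (look only) between them.
- reset_hole (a point): Centre of the mouth of the round reset hole, level with the top of the supply (70 mm above the bench). The hole is 15 mm in diameter with straight vertical walls and a thin steel ring round its mouth, 2 mm high and 23 mm across. The flat black reset button, 12 mm across, fills its bottom, with its top 22 mm below the mouth. Axes as supply.
- reset (a joint): Travel of the reset button, m: 0 up, 0.006 fully down. It has a spring: about 1.5 N to start it moving, 5 N fully down, and it comes up again as soon as it is let go. The stylus's own weight does not press it.
- knob_grip (a point): Point on the vertical axis of the screw-knob at the height to put the TCP for a grasp from above, 36 mm above the supply's top while the knob is out (it sinks with the knob). The knob's grip is a black upright bar 34 mm long (x of this frame), 12 mm thick (y of this frame), from 12 to 38 mm above the supply's top, on a steel hub 18 mm in diameter. This frame turns with the knob, z up.
- plunge (a joint): How far the screw-knob is pushed in, straight down, m: 0 out, 0.008 fully in. Spring: 3 N to start, 9 N fully in. Turned at least 1.1 rad it is caught underneath and stays about 0.005 in when let go; otherwise it springs out.
- turn (a joint): Angle of the screw-knob, rad, growing clockwise seen from above; stops at 0 and 1.5. It starts between 0 and 0.3. Unless it is pushed in more than 5 mm (best fully, 8 mm) it is blocked at about 0.5 and must not be forced. Turning takes about 0.05 N m.
- stand: Fixed plain aluminium block 56 x 56 x 65 mm high, with one vertical hole 9 mm in diameter and 60 mm deep at the centre of its top, in which the stylus stands. Origin: centre of its underside.
- stylus: Stylus, 115 mm long, about 40 g, upright in the stand at the start. Origin: centre of the lower tip, z up along the stylus. Round steel shaft 6 mm in diameter from the tip up to 55 mm; collar 22 mm in diameter from 55 to 59 mm, resting on the stand's top; square black handle 14 x 14 mm, faces along x and y of this frame, from 59 to 115 mm. At the start its tip is 10 mm above the bench.
- stylus_grip (a point): Middle of the stylus handle, 87 mm above the tip, axes as stylus: where to put the TCP when gripping it.
- jar: Bystander: glass jar with cap, 48 mm in diameter, 55 mm high. Origin: centre of its underside.
- slide_box: Bystander: closed slide box, 56 x 101 x 34 mm. Origin: centre of its underside.
- objective: Bystander: steel microscope lens standing on end, 34 mm in diameter, 52 mm high. Origin: centre of its underside.

How it is judged:
On the way, in this order (a step that is already met when the one before it is completed fails the run):
1. the screw-knob is pushed in by more than 5.5 mm before it is turned past 0.6 rad (value of joint plunge above 0.0055 m and value of joint turn below 0.6 rad), for 0.1 s.
2. the screw-knob has been pushed in and turned at least 1.1 rad clockwise, and is in by 3 mm or more (value of joint turn above 1.1 rad and value of joint plunge above 0.003 m), for 0.2 s.
3. the stylus, gripped by its handle, holds the reset button down through the hole (value of joint reset above 0.004 m and contact force between stylus and reset above 1 N and horizontal distance between stylus and reset_hole below 0.009 m and contact force between the fingers and stylus above 3 N and distance between the grasp point and stylus_grip below 0.038 m), for 0.2 s.
At the end, for the whole second after the job is handed in: Still holding: the knob is turned 1.1 rad or more and over 3 mm in; the fingers grip the stylus (over 3 N, TCP within 38 mm of the handle's middle); its tip, in the hole, pushes the button with over 1 N, more than 4 of 6 mm down (all of step 2 and all of step 3); the arm keeps its last pose, push and grip.
It fails at once if the jar is shifted by more than 30 mm (distance of jar from where it was at the start of the episode above 0.03 m).
It fails at once if the slide box is shifted by more than 30 mm (distance of slide_box from where it was at the start of the episode above 0.03 m).
It fails at once if the lens is shifted by more than 30 mm (distance of objective from where it was at the start of the episode above 0.03 m).
It also fails if it takes over 48 s, if anything falls off the work surface, if the arm or the gripper's body presses on something with over 40 N, if the wrist force passes 120 N, or if a joint passes its speed limit or range.

ROBOT

A 6-joint arm with a two-finger parallel gripper is mounted at the origin on the work surface. World frame = base frame: x ahead of the robot, y to its left, z up, the work surface at z = 0. Lengths are in m, angles in rad, forces in N, time in s.
With the tool pointing down it reaches from about 0.35 to 0.975 m from the base axis. Payload 4.9 kg.
Tool frame: the origin (TCP) lies between the finger pads, 19 mm behind the fingertips; this is the grasp point; z points along the fingers, y is the line along which they close (so a half turn about z gives the same grasp; the last joint's range is limited). The gripper opens to 85 mm and grips with 20 to 120 N. Pads are 22 mm wide; open, the fingers measure 114 mm over their backs; the gripper's body (76 mm by 85 mm) begins 54 mm behind the grasp point. The pads swing forward as they close: fully open they stand 13 mm farther back than shut.
Start: joints at [1.062, 0.053, 1.613, -0, 1.476, -0.119], TCP at [0.237, 0.578, 0.25] pointing down, gripper open.
Joint ranges: [-3.01, 3.01], [-1.01, 2.22], [0.06, 2.58], [-1.02, 4.17], [0.09, 2.62], [-3.14, 3.14]. Speed limits (rad/s): [2.57, 2.57, 3.14, 3.14, 3.14, 3.14].

INTERFACE

Orientations are given as a rotation vector (axis times angle).
In Python, from station import ctrl, optics, job gives the robot as it stands.
- The arm moves only by the shell command python3 -m jog 'ROWS' [OPENING] [FORCE]. ROWS is JSON, a list of rows, each a list of 2 entries, a list of its own where there are three numbers: the shift along the tool's x, y, z in m, then the turn, a rotation vector about the tool's x, y, z in rad. A call has 1 to 5 rows; each row is the pose to reach, as a shift and turn from the pose commanded when the call began, along the tool's axes at that moment; what a row does not reach only later rows make up. A row lasts 1/10 s, in which the tool goes at most 50 mm and 8.59 degrees, less where a joint would pass 70% of its speed; a pose out of reach is approached as far as the arm can. A call with a gripper value outside its range is refused whole. OPENING is the opening, from 0 (shut) to 1 (fully open), set as the call begins (- or left out, the last holds). The fingers move at their own pace and stop on an object; FORCE is the grip in N (left out, the last holds). Time passes only in rows, so rows that repeat a pose let the fingers close. It gives the time, the measured TCP pose, the force, the opening and the grip force at its end, in the units of the state.
- ctrl.get_obs(): the state, without advancing time (a new reading comes with each control period).
- optics.get_image(name): name is "scene" or "top" or "wrist"; returns a dict with "image" (384x512x3 uint8, blue, green, red), "fx", "fy", "cx", "cy" (pixels), "rvec" (rotation vector, rad) and "tvec" (3), from world to camera coordinates, as OpenCV has them; the wrist camera has in their place "mount" (4x4, takes a point from camera to tool coordinates, whose origin is the TCP and whose axes are the flange's). Camera axes: x right, y down, z forward; pixel columns grow to the right and rows downward; lengths in m; the calibration is good to about 2 mm. A picture is of the moment at which its call begins: read the wrist's pose just before it. There is no depth.
- job.finish_job(): hands the job in; it is judged then, once.
The state is a dict: "t": time; "q": joint angles; "dq": joint speeds; "effort": joint torques, N m; "tool_pos": TCP position; "tool_rot": TCP orientation; "contact_force": force on the tool from outside, world axes, zero at the start; "wrist_torque": the same for the moment, N m; "opening": finger opening in m; "grip_force": force on a finger pad.
Only numpy, scipy, OpenCV 4.12 (cv2) and the standard library are available. Lean on these libraries where they do the work, as an engineer would, in place of code of your own. Each camera call takes 0.05 s, during which the arm holds its last target. There are 200 camera calls.

## Working session

There is one attempt and no reset: what is moved stays moved. The work goes in short steps, Python scripts to look and compute and a shell command to move; the robot and the scene stay as the last step left them, time stands still between calls to the robot, and variables do not carry over. Pictures are saved under pics/ and viewed, at most 10 in all, crops included, and the job is handed in when it is done.

```bash
mkdir -p pics; ls; python3 - <<'E'
from station import ctrl, optics
import cv2,numpy as np
o=ctrl.get_obs();print(o)
for n in("scene","top"):
    d=optics.get_image(n);cv2.imwrite(f"pics/{n}0.png",d["image"]);print(n,{k:np.round(v,4).tolist() for k,v in d.items() if k!="image"})
    np.save(f"pics/{n}0.npy",d,allow_pickle=True)
E
```

```text
pics
{'t': 0.0, 'q': array([ 1.06198343e+00,  5.33653599e-02,  1.61429933e+00, -1.52451861e-05,
        1.47596609e+00, -1.19007446e-01]), 'dq': array([ 0.00165082, -0.00021261, -0.00211506,  0.00020101, -0.00035672,
        0.0014552 ]), 'effort': array([ 9.71000045e-04, -3.93697572e+01, -3.70168912e+01, -4.87105251e-05,
        7.22828656e-03,  3.57052636e-05]), 'tool_pos': array([0.23722902, 0.57760233, 0.24875451]), 'tool_rot': array([-6.08314092e-01, -3.08150709e+00,  3.05178885e-03]), 'contact_force': array([ 0.29269663,  0.62878184, -0.24247005]), 'wrist_torque': array([-0.00246047,  0.00717248, -0.00471302]), 'grip_force': 0.0, 'opening': 0.08530389396833842}
scene {'fx': 444.4492, 'fy': 444.4492, 'cx': 252.1891, 'cy': 185.3621, 'rvec': [2.3505, 1.0224, -0.3331], 'tvec': [-0.4274, -0.3132, 1.4775]}
top {'fx': 431.1288, 'fy': 431.1288, 'cx': 251.1319, 'cy': 192.9352, 'rvec': [2.1, -2.1461, 0.1656], 'tvec': [0.0389, 0.6045, 1.4037]}
```

View pics/scene0.png

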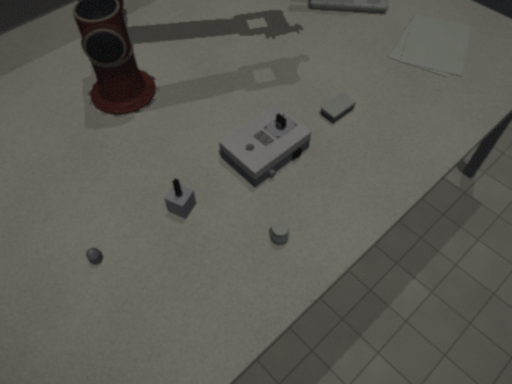

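View pics/top0.png

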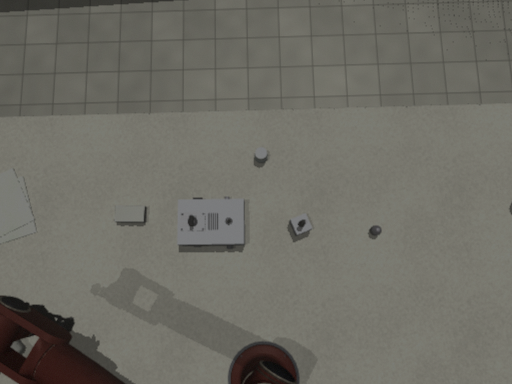

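Scene and top views: supply with knob at top (193,221) and hole at (228,221); stand with stylus at (300,226). Slide box at (130,214), jar at (261,155) and lens at (375,230).

```bash
cat > h.py <<'E'
import numpy as np,cv2
from scipy.spatial.transform import Rotation as R
def ray(d,u,v,z):
    """world point on plane z seen at pixel u,v; d has rvec,tvec"""
    r=R.from_rotvec(np.ravel(d["rvec"])).as_matrix();t=np.ravel(d["tvec"])
    c=-r.T@t; k=r.T@np.array([(u-d["cx"])/d["fx"],(v-d["cy"])/d["fy"],1.])
    return c+k*(z-c[2])/k[2]
def wristcam(d,o):
    T=np.eye(4);T[:3,:3]=R.from_rotvec(o["tool_rot"]).as_matrix();T[:3,3]=o["tool_pos"]
    W=np.linalg.inv(T@np.array(d["mount"]));d=dict(d)
    d["rvec"]=R.from_matrix(W[:3,:3]).as_rotvec();d["tvec"]=W[:3,3];return d
def blobs(m,d,z,amin=15,box=None):
    n,l,s,c=cv2.connectedComponentsWithStats(m.astype(np.uint8))
    for i in range(1,n):
        if s[i,4]<amin: continue
        if box and not(box[0]<c[i,0]<box[2] and box[1]<c[i,1]<box[3]): continue
        cn,_=cv2.findContours((l==i).astype(np.uint8),0,2);r=cv2.minAreaRect(cn[0])
        print(np.round(c[i],1),s[i,4],np.round(r[1],1),round(r[2],1),"world",np.round(ray(d,*c[i],z),4))
E
python3 - <<'E'
from h import *
d=np.load("pics/top0.npy",allow_pickle=True).item()
g=cv2.cvtColor(d["image"],6)
b=(100,140,400,260)
print("white");blobs(g>140,d,.07,30,b)
print("dark");blobs(g<45,d,.07,6,b)
print(g[215:235:3,183:240:4])
for n,p,z in(("knob",(193,221),.1),("hole",(228,221),.07),("stand",(301,227),.065)):print(n,ray(d,*p,z).round(4))
a=cv2.resize(d["image"][190:260,170:320],None,fx=5,fy=5,interpolation=cv2.INTER_CUBIC)
s=np.load("pics/scene0.npy",allow_pickle=True).item()["image"]
a2=cv2.resize(s[105:225,155:315],None,fx=750/160,fy=750/160,interpolation=2)[:,:]
cv2.imwrite("pics/c1.png",cv2.convertScaleAbs(a,alpha=1.4))
E
```

```text
white
dark
[145.  210.5] 6 [5. 0.] -90.0 world [0.5511 0.38   0.07  ]
[191.  220.8] 41 [9. 4.] 90.0 world [0.5132 0.2264 0.07  ]
[301.  223.6] 23 [5. 4.] 90.0 world [ 0.4959 -0.1366  0.07  ]
[198. 245.] 13 [12.  0.] 180.0 world [0.4331 0.203  0.07  ]
[[112 122  71 113 122 118 115  83  89 123 123 123 123 123 123]
 [120 115  42  56 122 123 115  89  89 124 123  81 106 124 123]
 [123 104  40  49 123 123 115  87  89 123 124  48  65 124 124]
 [122 117  42  49 124 124 115  88  89 124 123  92 113 124 123]
 [123 124  73 121 123 118 115  88  88 123 122 122 125 122 123]
 [117 119  91 121 110 100 125 112 117 122 123 124 123 124 123]
 [124 123 124 122 122 123 123 123 123 124 122 123 123 124 123]]
knob [0.5091 0.2151 0.1   ]
hole [0.5099 0.1038 0.07  ]
stand [ 0.4852 -0.1365  0.065 ]
```

View pics/c1.png

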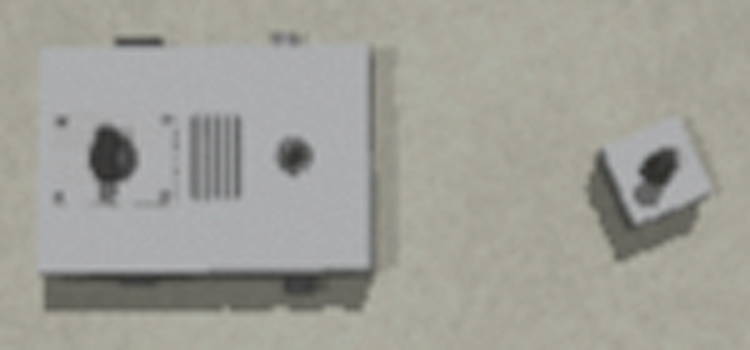

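Crop: supply is nearly axis-aligned, with the knob bar at about (110,155) running roughly along world x, the hole at (293,155), and the stand rotated about 25°. I'll move over it for a wrist view.

```bash
cat >> h.py <<'E'
def to(o,p,yaw):
    """print shift/turn in tool axes to put TCP at p, pointing down, tool y along world angle yaw"""
    r=R.from_rotvec(o["tool_rot"]);y=np.array([np.cos(yaw),np.sin(yaw),0]);z=np.array([0,0,-1.])
    g=R.from_matrix(np.c_[np.cross(y,z),y,z])
    print("shift",r.inv().apply(np.array(p)-o["tool_pos"]).round(4),"turn",(r.inv()*g).as_rotvec().round(4))
E
python3 - <<'E'
from h import *;from station import ctrl,optics
to(ctrl.get_obs(),(.45,.17,.30),np.pi/2)
print(np.round(optics.get_image("wrist")["mount"],3))
E
```

```text
shift [-0.3517 -0.2963 -0.0507] turn [-0.0019 -0.0006 -0.3898]
[[ 0.    -0.95  -0.314  0.081]
 [ 1.     0.     0.     0.001]
 [-0.    -0.314  0.95  -0.123]
 [ 0.     0.     0.     1.   ]]
```

```bash
python3 -m jog '[[[-0.035,-0.03,-0.01],[0,0,-0.06]],[[-0.07,-0.06,-0.02],[0,0,-0.12]],[[-0.105,-0.09,-0.03],[0,0,-0.2]],[[-0.14,-0.12,-0.04],[0,0,-0.3]],[[-0.17,-0.145,-0.05],[0,0,-0.39]]]'; python3 - <<'E'
from h import *;from station import ctrl,optics
to(ctrl.get_obs(),(.45,.17,.30),np.pi/2)
E
```

```text
t: 0.65
tool_pos: [0.3401, 0.3774, 0.3]
tool_rot: [0.006, -3.142, 0.001]
contact_force: [0.3, -0.0, 0.5]
opening: 0.0854
grip_force: 0.0
shift [-1.091e-01 -2.078e-01  1.000e-04] turn [-0.0004 -0.      0.0038]
```

```bash
python3 -m jog '[[[-0.022,-0.041,0],[0,0,0]],[[-0.044,-0.082,0],[0,0,0]],[[-0.066,-0.123,0],[0,0,0]],[[-0.088,-0.165,0],[0,0,0]],[[-0.109,-0.207,0],[0,0,0]]]' >/dev/null;  python3 -m jog '[[[0,0,0],[0,0,0]],[[0,0,0],[0,0,0]]]'; python3 - <<'E'
from h import *;from station import ctrl,optics
o=ctrl.get_obs();d=wristcam(optics.get_image("wrist"),o);np.save("pics/w1.npy",d,allow_pickle=True)
cv2.imwrite("pics/w1.png",cv2.convertScaleAbs(d["image"],alpha=1.3))
print(d["fx"],o["q"].round(3))
E
```

```text
t: 1.35
tool_pos: [0.4488, 0.1716, 0.2996]
tool_rot: [-0.004, -3.141, -0.001]
contact_force: [-1.1, 0.1, 0.6]
opening: 0.0851
grip_force: 0.0
305.9581075793982 [ 0.21  -0.327  1.875  0.     1.595 -1.358]
```

View pics/w1.png

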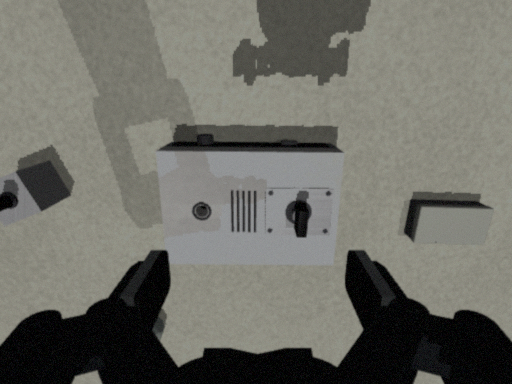

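Wrist view: hole ring at (202,211), knob hub near (298,211) with the bar reaching to (301,235); white top corners about (160,148), (341,150), (335,264), (166,264).

```bash
python3 - <<'E'
from h import *
d=np.load("pics/w1.npy",allow_pickle=True).item();g=cv2.cvtColor(d["image"],6)
hsv=cv2.cvtColor(d["image"],40)
print(g[180,180],d["image"][180,180],d["image"][100,400])
m=((hsv[...,1]<22)&(g>95)).astype(np.uint8);m[:140]=0;m[:,:150]=0;m[:,350:]=0;m[268:]=0
m=cv2.morphologyEx(m,3,np.ones((7,7)))
cn,_=cv2.findContours(m,0,2);c=max(cn,key=cv2.contourArea);h=cv2.convexHull(c)
P=np.array([ray(d,*p[0],.07)[:2] for p in h],np.float32)
r=cv2.minAreaRect(P);print("supply",r,cv2.contourArea(c))
dark=(g<50).astype(np.uint8)
for n,b in(("hole",(185,195,220,228)),("knob",(280,190,320,245))):
    q=np.zeros_like(dark);q[b[1]:b[3],b[0]:b[2]]=dark[b[1]:b[3],b[0]:b[2]];print(n);blobs(q,d,.108 if n=="knob" else .07,10)
np.set_printoptions(linewidth=250)
print(g[195:242,284:318:2])
for p in((202,211),):print(ray(d,*p,.072).round(4))
E
```

```text
106 [105 105 107] [ 97 105 107]
supply ((0.5047245025634766, 0.16228055953979492), (0.2573314905166626, 0.167356476187706), 89.88027954101562) 22368.5
hole
[201.4 210.3] 174 [17.  16.3] 45.0 world [0.5078 0.103  0.07  ]
knob
[298.9 215.9] 614 [37. 24.] 90.0 world [0.4997 0.2187 0.108 ]
[[114 113 112 114 112 114 101  53  57  53  58  55  77 110 111 110 112]
 [113 115 115 113 113 114 103  54  53  54  61  55  79 112 110 112 111]
 [114 112 112 114 113 113  88  57  56  53  57  55  81 109 112 112 110]
 [114 111 113 114 113 112  64  52  52  55  54  66  91 110 111 110 109]
 [115 113 114 113 111 110  55  43  47  52  55  76 108 107 106 110 108]
 [111 114 113 108 102  87  43  29  26  39  52  72 107 109 110 106 107]
 [114 114 112  96  73  40  16  18  13  24  25  71 106 108 108 105 106]
 [114 113 109  79  33  28   9   9   5  11  20  55 106 111 108 105 107]
 [113 113  96  52  34  31   0   9   0   2   1  30  92 107 111 106 107]
 [114 111  73  34  32  26   4   1   7   1   1  25  59 107 108 110 108]
 [113 106  47  35  31  19   9   0   9   7   5  19  41  97 108 110 108]
 [112  96  37  35  34  13   2   
[... 1847 characters left out ...]
  13  19  14  44 106 106 105 105 103]
 [113 109 109 109 109 102  22  24  16   9  14  53 102 104 104 101 104]
 [113 110 108 111 111 102  39  11  13  16   5  59 106 104 105 106 105]
 [111 113 115 114 113 109  51  13  15   5  16  64 111 110 108 108 112]
 [116 112 111 110 115 112  74  30  24  24  26  77 111 113 114 112 115]
 [112 114 114 113 114 109 102  74  72  69  73  93 113 115 114 115 113]
 [115 115 115 109 115 111 111 110 109 113 112 111 112 112 114 112 113]
 [114 113 114 112 114 117 112 113 112 111 114 111 113 115 112 114 112]
 [116 111 112 113 114 115 111 113 113 114 112 115 114 112 114 115 112]
 [114 113 112 112 111 112 113 113 113 113 114 115 114 113 113 115 112]]
[0.5079 0.1041 0.072 ]
```

```bash
python3 - <<'E'
from h import *
d=np.load("pics/w1.npy",allow_pickle=True).item();g=cv2.cvtColor(d["image"],6).astype(int)
print("knobtop",ray(d,302,223.5,.108).round(4))
# right edge of the bar's top face (value crossing 62) and bottom end
E=[]
for v in range(214,235):
    row=g[v,300:316]; j=np.argmax(row>62); E.append((300+j-1+(62-row[j-1])/(row[j]-row[j-1]),v))
print([round(e[0],1) for e in E])
P=np.array([ray(d,*e,.108)[:2] for e in E[8:]]);k=np.polyfit(P[:,0],P[:,1],1);print("edge dy/dx",k[0],"y at .5095",np.polyval(k,.5095), "end x",ray(d,302,236,.108)[0])
# plate screws
q=(g<60).astype(np.uint8);
for c in((271,192),(328,193),(270,231),(325,231)):
    w=(120-g[c[1]-4:c[1]+5,c[0]-4:c[0]+5]).clip(40)-40;yy,xx=np.mgrid[c[1]-4:c[1]+5,c[0]-4:c[0]+5]
    u,v=(w*xx).sum()/w.sum(),(w*yy).sum()/w.sum();print(u.round(1),v.round(1),ray(d,u,v,.07).round(4))
E
```

```text
knobtop [0.5089 0.2225 0.108 ]
[np.float64(310.4), np.float64(310.1), np.float64(309.6), np.float64(309.1), np.float64(308.5), np.float64(307.9), np.float64(307.5), np.float64(307.4), np.float64(307.2), np.float64(307.0), np.float64(307.1), np.float64(306.9), np.float64(307.0), np.float64(307.0), np.float64(306.8), np.float64(306.7), np.float64(306.6), np.float64(306.4), np.float64(306.4), np.float64(306.2), np.float64(306.1)]
edge dy/dx -0.0324511430053405 y at .5095 0.2282690207765263 end x 0.5244015999438207
270.3 192.5 [0.4847 0.1882 0.07  ]
327.9 193.0 [0.4855 0.2583 0.07  ]
269.4 230.0 [0.5348 0.1876 0.07  ]
324.7 230.6 [0.5358 0.2578 0.07  ]
```

```bash
python3 - <<'E'
from h import *;from station import ctrl
to(ctrl.get_obs(),(.5098,.2226,.106),np.pi/2-.03)
E
```

```text
shift [-0.0615  0.0501  0.1937] turn [ 0.0003 -0.0008  0.0296]
```

```bash
python3 -m jog '[[[-0.02,0.017,0.03],[0,0,0.03]],[[-0.04,0.034,0.06],[0,0,0.03]],[[-0.0615,0.05,0.09],[0,0,0.03]],[[-0.0615,0.05,0.12],[0,0,0.03]],[[-0.0615,0.05,0.14],[0,0,0.03]]]' 0.6 60 >/dev/null;  python3 -m jog '[[[0,0,0.02],[0,0,0]],[[0,0,0.04],[0,0,0]],[[0,0,0.0535],[0,0,0]],[[0,0,0.0535],[0,0,0]],[[0,0,0.0535],[0,0,0]]]'; python3 - <<'E'
from h import *;from station import ctrl,optics
o=ctrl.get_obs();d=wristcam(optics.get_image("wrist"),o)
cv2.imwrite("pics/w2.png",cv2.convertScaleAbs(d["image"],alpha=1.3))
to(o,(.5098,.2226,.106),np.pi/2-.03)
E
```

```text
t: 2.4
tool_pos: [0.5101, 0.2232, 0.1069]
tool_rot: [0.045, 3.141, 0.0]
contact_force: [0.0, 0.2, 0.3]
opening: 0.0514
grip_force: 0.0
shift [ 0.0002 -0.0006  0.0009] turn [0.0001 0.0003 0.0015]
```

View pics/w2.png

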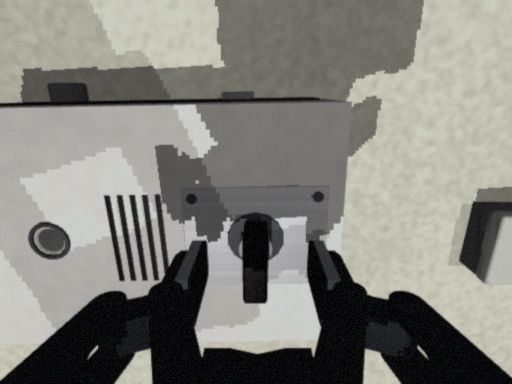

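The bar at (256,262) is centred between the fingers. Close and push in.

```bash
python3 -m jog '[[[0,0,0],[0,0,0]],[[0,0,0],[0,0,0]],[[0,0,0],[0,0,0]],[[0,0,0],[0,0,0]],[[0,0,0],[0,0,0]]]' 0 60;python3 -m jog '[[[0,0,0],[0,0,0]],[[0,0,0],[0,0,0]],[[0,0,0.003],[0,0,0]],[[0,0,0.006],[0,0,0]],[[0,0,0.009],[0,0,0]]]';python3 -m jog '[[[0,0,0],[0,0,0]],[[0,0,0],[0,0,0]],[[0,0,0],[0,0,0]]]'
```

```text
t: 2.95
tool_pos: [0.5107, 0.2222, 0.1072]
tool_rot: [0.047, 3.14, -0.0]
contact_force: [-0.4, -1.8, 3.1]
opening: 0.0109
grip_force: 62.4
t: 3.45
tool_pos: [0.511, 0.2223, 0.0994]
tool_rot: [0.047, 3.14, -0.001]
contact_force: [-8.0, -5.3, 25.5]
opening: 0.0108
grip_force: 65.7
t: 3.75
tool_pos: [0.5108, 0.2223, 0.0996]
tool_rot: [0.047, 3.14, -0.001]
contact_force: [-3.7, -4.4, 12.8]
opening: 0.0104
grip_force: 64.1
```

Fully in at 7.7 mm, with the force past the spring's 9 N. Turning clockwise.

```bash
python3 -m jog '[[[0,0,0.001],[0,0,0.1]],[[0,0,0.001],[0,0,0.2]],[[0,0,0.001],[0,0,0.3]],[[0,0,0.001],[0,0,0.4]],[[0,0,0.001],[0,0,0.5]]]';python3 -m jog '[[[0,0,0],[0,0,0.1]],[[0,0,0],[0,0,0.2]],[[0,0,0],[0,0,0.3]],[[0,0,0],[0,0,0.4]],[[0,0,0],[0,0,0.5]]]';python3 - <<'E'
from station import ctrl
o=ctrl.get_obs();print(o["wrist_torque"].round(2),o["q"].round(2))
E
```

```text
t: 4.25
tool_pos: [0.5109, 0.2221, 0.0995]
tool_rot: [0.828, 3.03, -0.002]
contact_force: [-6.6, -6.6, 18.8]
opening: 0.0105
grip_force: 64.8
t: 4.75
tool_pos: [0.5108, 0.2219, 0.0995]
tool_rot: [1.551, 2.731, -0.002]
contact_force: [-6.9, -7.6, 18.9]
opening: 0.0104
grip_force: 64.9
[-1.2   1.24  0.04] [ 0.28  0.03  1.9  -0.    1.21 -0.26]
```

```bash
python3 -m jog '[[[0,0,0],[0,0,0.1]],[[0,0,0],[0,0,0.2]],[[0,0,0],[0,0,0.3]],[[0,0,0],[0,0,0.4]],[[0,0,0],[0,0,0.47]]]';python3 -m jog '[[[0,0,0],[0,0,0]],[[0,0,0],[0,0,0]],[[0,0,0],[0,0,0]]]';python3 - <<'E'
from h import *;from station import ctrl
o=ctrl.get_obs();print(o["wrist_torque"].round(2),R.from_rotvec(o["tool_rot"]).as_matrix()[:,1].round(3))
E
```

```text
t: 5.25
tool_pos: [0.5106, 0.2219, 0.0995]
tool_rot: [2.144, 2.295, -0.003]
contact_force: [-8.4, -7.5, 19.9]
opening: 0.011
grip_force: 64.9
t: 5.55
tool_pos: [0.5106, 0.2219, 0.0995]
tool_rot: [2.14, 2.298, -0.003]
contact_force: [-7.4, -7.6, 19.7]
opening: 0.0106
grip_force: 64.9
[-1.3   1.36  0.01] [ 0.997  0.071 -0.001]
```

```bash
python3 -m jog '[[[0,0,-0.002],[0,0,0]],[[0,0,-0.002],[0,0,0]],[[0,0,-0.002],[0,0,0]],[[0,0,-0.002],[0,0,0]],[[0,0,-0.002],[0,0,0]]]' 0.6 60;python3 -m jog '[[[0,0,-0.04],[0,0,0]],[[0,0,-0.08],[0,0,0]],[[0,0,-0.12],[0,0,0]],[[0,0,-0.16],[0,0,0]],[[0,0,-0.2],[0,0,0]]]' ;python3 - <<'E'
from h import *;from station import ctrl
o=ctrl.get_obs();to(o,(.485,-.08,.32),.071)
E
```

```text
t: 6.05
tool_pos: [0.5097, 0.2224, 0.0978]
tool_rot: [-2.141, -2.298, 0.001]
contact_force: [-0.2, 0.2, -0.1]
opening: 0.0513
grip_force: 0.0
t: 6.55
tool_pos: [0.5098, 0.2224, 0.2998]
tool_rot: [-2.141, -2.299, 0.0]
contact_force: [0.3, -0.4, 0.1]
opening: 0.0509
grip_force: 0.0
shift [-0.2999 -0.0463 -0.0202] turn [-0.0002 -0.0001  0.0001]
```

```bash
python3 -m jog '[[[-0.045,-0.007,-0.005],[0,0,0]],[[-0.09,-0.014,-0.01],[0,0,0]],[[-0.135,-0.021,-0.015],[0,0,0]],[[-0.18,-0.028,-0.02],[0,0,0]],[[-0.22,-0.035,-0.02],[0,0,0]]]' >/dev/null; python3 -m jog '[[[-0.04,-0.006,0],[0,0,0]],[[-0.08,-0.011,0],[0,0,0]],[[-0.08,-0.011,0],[0,0,0]],[[-0.08,-0.011,0],[0,0,0]]]';python3 - <<'E'
from h import *;from station import ctrl,optics
o=ctrl.get_obs();d=wristcam(optics.get_image("wrist"),o);np.save("pics/w3.npy",d,allow_pickle=True)
cv2.imwrite("pics/w3.png",cv2.convertScaleAbs(d["image"],alpha=1.3))
np.save("pics/top3.npy",optics.get_image("top"),allow_pickle=True)
E
```

```text
t: 7.45
tool_pos: [0.4854, -0.0806, 0.3182]
tool_rot: [-2.143, -2.296, -0.0]
contact_force: [0.8, 1.1, -0.9]
opening: 0.0513
grip_force: 0.0
```

View pics/w3.png

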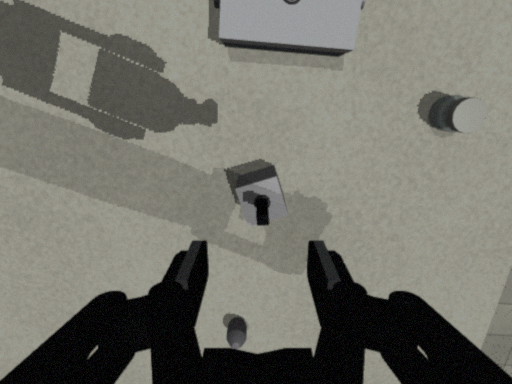

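Stand top spans about (238,185)–(287,213), collar at (262,200), handle top face near (263,218). Enlarging it.

```bash
python3 - <<'E'
from h import *
d=np.load("pics/w3.npy",allow_pickle=True).item();g=cv2.cvtColor(d["image"],6)
np.set_printoptions(linewidth=250);print(g[190:230,250:277])
for p,z in(((263,218),.125),((262,202),.067)):print(ray(d,*p,z).round(4))
c=cv2.resize(d["image"][150:240,215:315],None,fx=6,fy=6,interpolation=2);cv2.imwrite("pics/c3.png",(np.clip(c/130.,0,1)**.5*255).astype(np.uint8))
E
```

```text
[[ 80  77  79 ... 113 112 117]
 [ 48  46  47 ... 106 111 114]
 [ 44  41  44 ... 100 103 110]
 ...
 [114 111 110 ... 101  98  94]
 [113 114 112 ... 101  97  95]
 [108 112 114 ...  98  96  95]]
[ 0.4952 -0.1336  0.125 ]
[ 0.4951 -0.1357  0.067 ]
```

View pics/c3.png

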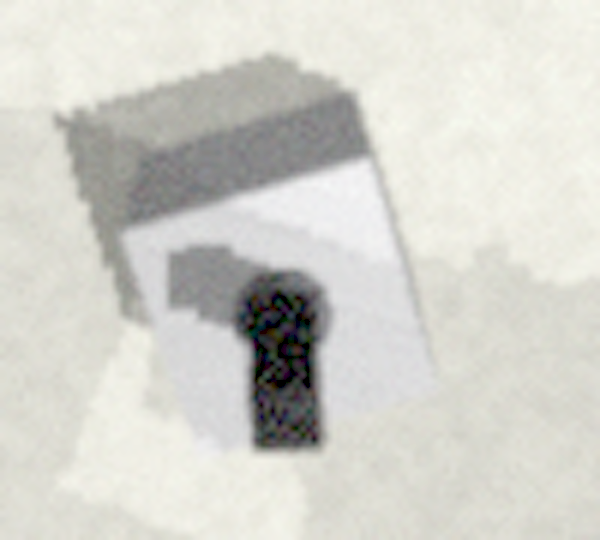

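```bash
python3 - <<'E'
from h import *;from station import ctrl
d=np.load("pics/w3.npy",allow_pickle=True).item();g=cv2.cvtColor(d["image"],6)
print(ray(d,263,224.7,.125).round(4)+[0,.007,0],ray(d,262.5,202,.069).round(4))
m=(g<35).astype(np.uint8);m[:205]=0;m[232:]=0;m[:,:245]=0;m[:,280:]=0
for v in range(206,228):
    k=np.flatnonzero(m[v]);print(v,k.min() if len(k) else 0,k.max() if len(k) else 0,end="; ")
t=np.load("pics/top0.npy",allow_pickle=True).item();gt=cv2.cvtColor(t["image"],6)
print();print("top cam handle px");[print(ray(t,301.5,222.5,.125).round(4))]
np.set_printoptions(linewidth=200,threshold=9999);print(gt[214:236,290:312])
to(ctrl.get_obs(),(.495,-.1345,.17),.071)
E
```

```text
[ 0.4958 -0.1348  0.125 ] [ 0.4957 -0.135   0.069 ]
206 256 268; 207 257 267; 208 257 267; 209 257 267; 210 257 267; 211 257 267; 212 257 267; 213 257 267; 214 257 267; 215 257 267; 216 257 267; 217 257 267; 218 257 267; 219 257 267; 220 257 267; 221 257 267; 222 257 268; 223 257 267; 224 258 266; 225 0 0; 226 0 0; 227 0 0; 
top cam handle px
[ 0.4939 -0.1328  0.125 ]
[[121 123 121 120 120 119 117 116 117 118 117 118 122 123 123 123 116 102 107 117 117 118]
 [119 119 120 119 118 118 117 117 120 121 121 122 124 122 123 123 116 105 108 116 118 118]
 [118 118 119 117 116 118 120 121 122 123 123 123 123 123 124 124 121 112 103 110 115 117]
 [119 119 119 120 120 121 122 124 124 122 123 123 124 124 122 123 123 118 106 103 109 116]
 [120 122 121 122 122 123 123 123 122 123 122 122 123 123 124 124 124 118 108 101 106 114]
 [109 123 123 123 124 124 124 123 124 123 124 114  97  95  97 109 120 122 115 104 107 115]
 [ 82 112 123 123 124 122 123 123 123 116  97  77  56  52  59  90 115 121 118 107 102 107]
 [ 65 102 123 123 123 123 123 123 114  84  52  40  42  45  53  87 112 119 121 112 100 104]
 
[... 636 characters left out ...]
 [ 70  71  61  56  92 124 107  72  71  72  70  84 111 123 123 123 122 123 116  99  88  96]
 [ 72  73  67  53  75 110 117  95  71  71  72  94 123 123 123 122 116  98  84  79  99 111]
 [ 70  72  67  56  56  92 122 118 104 105 105 111 123 116 104  99  88  73  65  88 116 119]
 [ 68  70  68  61  51  75 112 123 123 123 123 116  99  85  72  73  68  73  71  90 115 117]
 [ 71  71  71  66  54  57  92 123 116 102  99  86  67  66  68  71  72  72  73  91 114 115]
 [ 73  73  72  70  62  47  71  97  88  74  74  66  68  72  72  72  72  72  86 107 116 114]
 [ 91  73  71  72  67  55  55  66  70  72  74  73  72  70  72  71  73  73  92 117 116 114]]
shift [-0.0558  0.0054  0.1483] turn [-0.0002 -0.0006  0.0009]
```

```bash
python3 -m jog '[[[-0.02,0.003,0.03],[0,0,0]],[[-0.04,0.006,0.06],[0,0,0]],[[-0.0555,0.006,0.09],[0,0,0]],[[-0.0555,0.006,0.12],[0,0,0]],[[-0.0555,0.006,0.145],[0,0,0]]]' >/dev/null; python3 -m jog '[[[0,0,0],[0,0,0]],[[0,0,0],[0,0,0]]]';python3 - <<'E'
from h import *;from station import ctrl,optics
o=ctrl.get_obs();d=wristcam(optics.get_image("wrist"),o);np.save("pics/w4.npy",d,allow_pickle=True)
cv2.imwrite("pics/w4.png",(np.clip(d["image"]/130.,0,1)**.5*255).astype(np.uint8))
to(o,(.4957,-.135,.098),.071)
E
```

```text
t: 8.25
tool_pos: [0.4957, -0.1339, 0.1737]
tool_rot: [-2.139, -2.3, 0.0]
contact_force: [-0.1, -0.2, 0.1]
opening: 0.0512
grip_force: 0.0
shift [-0.0011 -0.0001  0.0757] turn [-0.0004 -0.0004  0.0018]
```

View pics/w4.png

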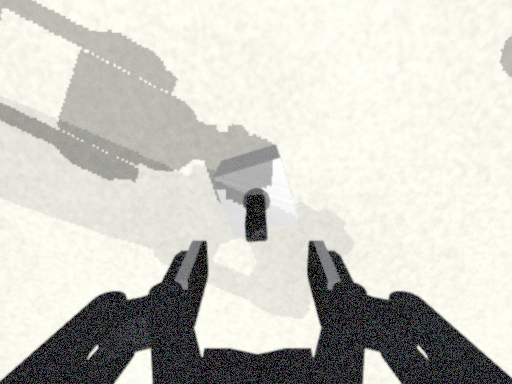

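Handle top at about (256,233), centred between the fingers and aligned with them. Descend and grip.

```bash
python3 -m jog '[[[-0.001,0,0.025],[0,0,0]],[[-0.001,0,0.05],[0,0,0]],[[-0.001,0,0.0755],[0,0,0]],[[-0.001,0,0.0755],[0,0,0]],[[-0.001,0,0.0755],[0,0,0]]]'; python3 -m jog '[[[0,0,0],[0,0,0]],[[0,0,0],[0,0,0]],[[0,0,0],[0,0,0]],[[0,0,0],[0,0,0]],[[0,0,0],[0,0,0]]]' 0 60;python3 - <<'E'
from h import *;from station import ctrl
o=ctrl.get_obs();print(o["wrist_torque"].round(2));to(o,(.4957,-.135,.25),.071)
E
```

```text
t: 8.8
tool_pos: [0.4966, -0.1361, 0.0998]
tool_rot: [2.139, 2.298, 0.001]
contact_force: [-0.3, 0.2, 0.4]
opening: 0.0513
grip_force: 0.0
t: 9.3
tool_pos: [0.4968, -0.1365, 0.0999]
tool_rot: [2.139, 2.297, 0.002]
contact_force: [-0.7, 0.4, 6.3]
opening: 0.0131
grip_force: 58.6
[0.09 0.08 0.04]
shift [ 0.0013 -0.0005 -0.1501] turn [ 0.0027  0.0012 -0.    ]
```

```bash
python3 -m jog '[[[0,0,-0.03],[0,0,0]],[[0,0,-0.06],[0,0,0]],[[0,0,-0.09],[0,0,0]],[[0,0,-0.12],[0,0,0]],[[0,0,-0.12],[0,0,0]]]';python3 - <<'E'
from h import *;from station import ctrl,optics
o=ctrl.get_obs();to(o,(.508,.1035,.22),.071)
d=optics.get_image("scene");np.save("pics/scene5.npy",d,allow_pickle=True)
E
```

```text
t: 9.8
tool_pos: [0.4979, -0.1371, 0.2235]
tool_rot: [2.135, 2.292, 0.005]
contact_force: [0.7, -0.2, 0.3]
opening: 0.0129
grip_force: 59.4
shift [0.2393 0.0271 0.0026] turn [0.0083 0.0044 0.    ]
```

```bash
python3 -m jog '[[[0.048,0.005,0],[0,0,0]],[[0.096,0.011,0],[0,0,0]],[[0.144,0.016,0],[0,0,0]],[[0.192,0.022,0],[0,0,0]],[[0.239,0.027,0],[0,0,0]]]' >/dev/null; python3 -m jog '[[[0,0,0],[0,0,0]],[[0,0,0],[0,0,0]],[[0,0,0],[0,0,0]]]';python3 - <<'E'
from h import *;from station import ctrl,optics
o=ctrl.get_obs();to(o,(.508,.1035,.18),.071)
d=wristcam(optics.get_image("wrist"),o);np.save("pics/w6.npy",d,allow_pickle=True)
s=optics.get_image("scene");np.save("pics/s6.npy",s,allow_pickle=True)
t=optics.get_image("top");np.save("pics/t6.npy",t,allow_pickle=True)
a=d["image"][60:330,120:400];b=s["image"][60:195,205:345]
a,b=[(np.clip(cv2.resize(x,(400,386),interpolation=2)/130.,0,1)**.5*255).astype(np.uint8) for x in(a,b)]
cv2.imwrite("pics/c6.png",np.hstack([a,b]))
E
```

```text
t: 10.65
tool_pos: [0.5049, 0.1036, 0.2166]
tool_rot: [-2.141, -2.297, 0.003]
contact_force: [-1.1, 0.1, -0.3]
opening: 0.0133
grip_force: 59.4
shift [-0.0003  0.0031  0.0366] turn [-0.0023  0.0004 -0.0008]
```

View pics/c6.png

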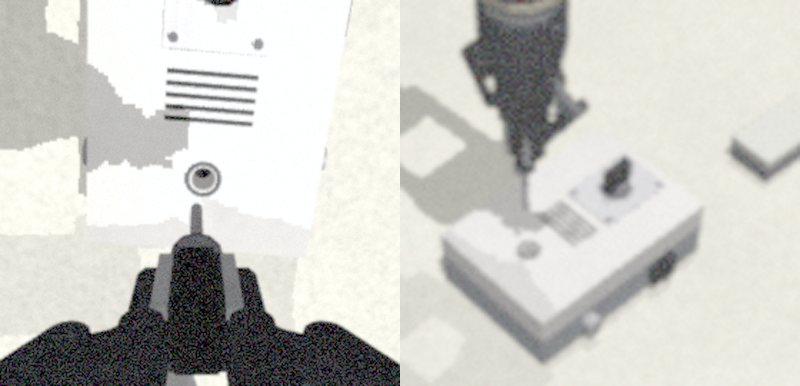

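Wrist crop (left): hole ring centre at image (261,184.5), stylus tip about (258,204), shaft straight; knob now lies across. Measuring both from the wrist picture.

```bash
python3 - <<'E'
from h import *;from station import ctrl
d=np.load("pics/w6.npy",allow_pickle=True).item();g=cv2.cvtColor(d["image"],6).astype(int);o=ctrl.get_obs()
np.set_printoptions(linewidth=220,threshold=9999);print(g[168:226:2,242:282:2])
z=o["tool_pos"][2]-.09
h=ray(d,261.4,184.5,.072);t=ray(d,257.9,203,z);r=R.from_rotvec(o["tool_rot"])
print(h,t,z);print("tip in tool",r.inv().apply(t-o["tool_pos"]).round(4),"hole-tip tool",r.inv().apply(h-t).round(4))
E
```

```text
[[129 132 132 133 129 131 130 130 129 131 130 132 129 130 134 130 129 131 134 132]
 [129 131 128 132 130 132 130 132 131 131 133 132 133 132 130 130 132 129 132 130]
 [132 132 131 132 131 131 129 129 127 113 113 117 131 130 130 131 130 129 130 131]
 [130 130 131 130 130 132 111  95  51  42  42  46  51  88 127 129 133 128 133 130]
 [127 129 129 129 129 112  48  42  56  82  69  71  60  43  67 121 131 130 131 130]
 [130 128 132 129 125  45  51  87  52  30  29  30  66  79  45  73 130 130 131 133]
 [132 128 133 124  93  44  95  53  14   5   0  10  10  65  74  47  94 128 132 133]
 [130 130 130 116  44  68  95  41  15   7   3   1  28  49  84  43  79 128 131 131]
 [128 133 128 114  40  81  81  49  45  28  27  38  45  42  79  42  67 130 130 128]
 [130 130 129 113  39  81  88  51  49  49  49  49  47  47  80  45  68 129 132 130]
 [132 131 128 120  58  70 102  54  48  47  46  48  43  57  88  39  87 133 132 133]
 [129 133 128 131  86  47 111  88  50  49  47  53  54  86  81  45 118 129 132 129]
 [132 131 130 131 120  61  56  97  99  83  76  83  96  86  42  80 129 130 131 130]
 [130 130 132 133 131
[... 775 characters left out ...]
 118 117 115 114 113 115 115 114]
 [113 113 122 126 132 107  33  31  27  34 101 119 119 118 114 112 112 112 114 115]
 [113 112 114 112 125 102  29  30  31  31 101 119 117 120 118 114 117 116 112 117]
 [112 114 116 116 113  99  33  28  27  30 100 120 117 117 114 115 117 116 115 113]
 [115 113 113 113 116 100  30  30  28  28  89 118 118 117 118 116 116 117 116 115]
 [112 113 113 114 114  97  26  19  26  23  82 118 116 122 119 115 119 116 119 117]
 [115 114 114  86  52  29  18  14  21  15  26  55  81 114 118 115 117 116 116 119]]
[0.50806594 0.1038775  0.072     ] [0.50467193 0.1061587  0.12754256] 0.12754256459091842
tip in tool [ 0.0032 -0.0005  0.09  ] hole-tip tool [-0.0025  0.0033  0.0555]
```

```bash
python3 -m jog '[[[0,0.0035,0.01],[0,0,0]],[[0,0.0035,0.02],[0,0,0]],[[0,0.0035,0.03],[0,0,0]],[[0,0.0035,0.042],[0,0,0]],[[0,0.0035,0.042],[0,0,0]]]'; python3 -m jog '[[[0,0,0],[0,0,0]],[[0,0,0],[0,0,0]]]'; python3 - <<'E'
from h import *;from station import ctrl,optics
o=ctrl.get_obs();to(o,(.508,.1037,.17),.071)
d=wristcam(optics.get_image("wrist"),o);np.save("pics/w7.npy",d,allow_pickle=True)
a=cv2.resize(d["image"][150:250,200:320],(720,600),interpolation=2)
cv2.imwrite("pics/c7.png",(np.clip(a/130.,0,1)**.5*255).astype(np.uint8))
E
```

```text
t: 11.3
tool_pos: [0.5074, 0.1044, 0.1729]
tool_rot: [-2.139, -2.296, 0.006]
contact_force: [-0.8, -0.1, -1.3]
opening: 0.0134
grip_force: 59.4
t: 11.5
tool_pos: [0.5093, 0.1046, 0.1764]
tool_rot: [2.141, 2.299, 0.001]
contact_force: [0.5, 0.6, -0.8]
opening: 0.0131
grip_force: 59.4
shift [-0.0008 -0.0014  0.0064] turn [0.0008 0.     0.0001]
```

View pics/c7.png

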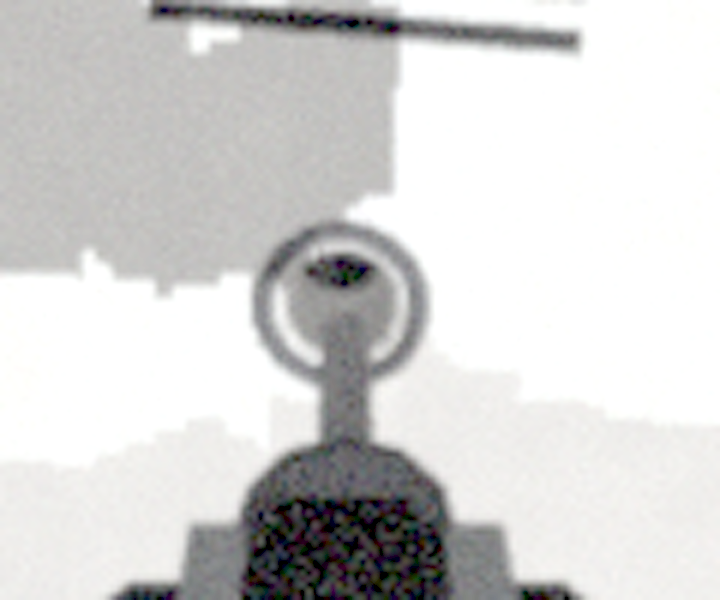

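Ring centre is at crop (340,300) and the tip edge at (346,315), so the tip sits above the ring, nearly in line.

```bash
python3 - <<'E'
from h import *;from station import ctrl
d=np.load("pics/w7.npy",allow_pickle=True).item();o=ctrl.get_obs();r=R.from_rotvec(o["tool_rot"])
h=ray(d,256.7,200,.072)
for L in(.087,.09):
    t=ray(d,257.7,202.8,o["tool_pos"][2]-L)-r.apply([.003,0,0]);print(h.round(4),t.round(4),r.inv().apply(h-t).round(4))
to(o,(*h[:2],.17),.071)
E
```

```text
[0.5086 0.104  0.072 ] [0.5093 0.1053 0.0897] [-0.0012 -0.0008  0.0177]
[0.5086 0.104  0.072 ] [0.5094 0.1042 0.0867] [-0.0001 -0.0008  0.0147]
shift [-0.0005 -0.0009  0.0067] turn [ 0.0013 -0.      0.0002]
```

Shift (-0.0005,-0.0008) and descend into the hole.

```bash
python3 -m jog '[[[-0.0005,-0.0008,0.005],[0,0,0]],[[-0.0005,-0.0008,0.01],[0,0,0]],[[-0.0005,-0.0008,0.015],[0,0,0]],[[-0.0005,-0.0008,0.02],[0,0,0]],[[-0.0005,-0.0008,0.025],[0,0,0]]]'; python3 -m jog '[[[0,0,0.003],[0,0,0]],[[0,0,0.006],[0,0,0]],[[0,0,0.008],[0,0,0]],[[0,0,0.008],[0,0,0]],[[0,0,0.008],[0,0,0]]]'
```

```text
t: 12.05
tool_pos: [0.5081, 0.1039, 0.1504]
tool_rot: [-2.141, -2.299, 0.0]
contact_force: [-0.2, -0.1, -0.7]
opening: 0.013
grip_force: 59.4
t: 12.55
tool_pos: [0.5084, 0.104, 0.1431]
tool_rot: [2.141, 2.299, 0.0]
contact_force: [0.6, -0.3, -0.8]
opening: 0.0134
grip_force: 59.4
```

In the hole with no contact. Now press slowly.

```bash
python3 -m jog '[[[0,0,0.002],[0,0,0]],[[0,0,0.004],[0,0,0]],[[0,0,0.006],[0,0,0]],[[0,0,0.006],[0,0,0]],[[0,0,0.006],[0,0,0]]]'; python3 -m jog '[[[0,0,0.001],[0,0,0]],[[0,0,0.002],[0,0,0]],[[0,0,0.003],[0,0,0]],[[0,0,0.003],[0,0,0]],[[0,0,0.003],[0,0,0]]]'
```

```text
t: 13.05
tool_pos: [0.5084, 0.104, 0.1373]
tool_rot: [2.141, 2.299, 0.0]
contact_force: [0.0, -0.1, 1.7]
opening: 0.0133
grip_force: 59.6
t: 13.55
tool_pos: [0.5084, 0.104, 0.1343]
tool_rot: [2.141, 2.299, 0.0]
contact_force: [-0.4, 0.1, 2.6]
opening: 0.0134
grip_force: 59.8
```

```bash
python3 -m jog '[[[0,0,0.001],[0,0,0]],[[0,0,0.002],[0,0,0]],[[0,0,0.002],[0,0,0]],[[0,0,0.002],[0,0,0]]]'
```

```text
t: 13.95
tool_pos: [0.5084, 0.104, 0.1322]
tool_rot: [2.141, 2.299, 0.0]
contact_force: [-1.0, 0.3, 3.8]
opening: 0.0128
grip_force: 60.0
```

```bash
python3 -m jog '[[[0,0,0.001],[0,0,0]],[[0,0,0.002],[0,0,0]],[[0,0,0.003],[0,0,0]],[[0,0,0.003],[0,0,0]],[[0,0,0.003],[0,0,0]]]'; python3 -m jog '[[[0,0,0],[0,0,0]],[[0,0,0],[0,0,0]],[[0,0,0],[0,0,0]],[[0,0,0],[0,0,0]],[[0,0,0],[0,0,0]]]'
```

```text
t: 14.45
tool_pos: [0.5089, 0.104, 0.1313]
tool_rot: [2.141, 2.299, 0.001]
contact_force: [-4.6, -0.2, 13.6]
opening: 0.0133
grip_force: 61.6
t: 14.95
tool_pos: [0.5089, 0.104, 0.1313]
tool_rot: [2.141, 2.299, 0.001]
contact_force: [-5.3, -1.0, 12.9]
opening: 0.0133
grip_force: 61.6
```

The button is bottomed: 6 mm of travel, then a stop at a steady 13 N, with the grip firm. Handing in.

```bash
python3 -c "
from station import job
print(job.finish_job())"
```

```text
the job is handed in; nothing more can be done
None
```

I handed the job in at about 15 s, but the grader returned no verdict. The knob went fully in and turned about 1.5 rad to its stop. The gripped stylus was holding the reset button at the bottom of its travel, at about 13 N. The jar, slide box and lens were not touched. I did not check that the knob stayed in after release beyond one camera view, which showed it still turned.

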